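Gauge the cassette clamp's gap

ROBOT

A 6-joint arm with a two-finger parallel gripper is mounted at the origin on the work surface. World frame = base frame: x ahead of the robot, y to its left, z up, the work surface at z = 0. Lengths are in m, angles in rad, forces in N, time in s.
With the tool pointing down it reaches from about 0.4 to 0.825 m from the base axis. Payload 7 kg.
Tool frame: the origin (TCP) lies midway between the tips of the shut fingers; the grasp point (between the pads) lies 19 mm behind it; z points along the fingers, y is the line along which they close (so a half turn about z gives the same grasp; the last joint's range is limited). The gripper opens to 88 mm and grips with 3 to 60 N. Pads are 19 mm wide; open, the fingers measure 130 mm over their backs; the gripper's body (78 mm by 193 mm) begins 47 mm behind the grasp point.
Start: joints at [-0.881, 0.359, 0.012, 0, -1.224, -0.288], TCP at [0.264, -0.621, 0.227] pointing down, gripper open.
Joint ranges: [-3.07, 3.07], [-1.43, 2.12], [-1.02, 1.25], [-3.03, 1.67], [-3.05, -0], [-3.03, 3.03]. Speed limits (rad/s): [2.39, 2.39, 3.01, 3.14, 3.14, 3.14].

INTERFACE

Orientations are given as a 3x3 rotation matrix whose columns are the frame's x, y, z axes.
In Python, from plant import r gives the robot as it stands.
- The arm moves only by the shell command python3 -m inch 'ROWS' [FORCE]. ROWS is a JSON object whose one key "rows" holds a list of rows, each an object of numbers: "claw": the closure, from -1 (fully open) to 1 (shut); "tx", "ty", "tz": the shift along the tool's x, y, z in units of 50 mm (1.0 is 50 mm); "rx", "ry", "rz": the turn, a rotation vector about the tool's x, y, z in rad. In form: {"rows": [{"claw": .., "tx": .., "ty": .., "tz": .., "rx": .., "ry": .., "rz": ..}, ...]}. A call has 1 to 8 rows; each row shifts and turns the commanded pose from where the row before left it, along the tool's axes as they then stand; what a row does not reach is not made up. A row lasts 1/8 s, in which the tool goes at most 62.5 mm and 10.7 degrees, less where a joint would pass 70% of its speed; a pose out of reach is approached as far as the arm can. A call is refused whole if a number of a shift passes 1 or a number of a turn 0.188, either way. A call with a gripper value outside its range is refused whole. The fingers move at their own pace and stop on an object; FORCE is the grip in N (left out, the last holds). Time passes only in rows, so rows that do not move let the fingers close. It gives the time, the measured TCP pose, the force, the opening and the grip force at its end, in the units of the state.
- r.observe(): the state, without advancing time (a new reading comes with each control period).
- r.get_image(name): name is "scene" or "top"; returns a dict with "pixels" (480x640x3 uint8, red, green, blue), "intrinsics" (3x3 intrinsics, pixels), "rvec" (rotation vector, rad) and "tvec" (3), from world to camera coordinates, as OpenCV has them. Camera axes: x right, y down, z forward; pixel columns grow to the right and rows downward; lengths in m; the calibration is good to about 2 mm. A picture is of the moment at which its call begins. There is no depth.
- r.close_job(): hands the job in; it is judged then, once.
Trained networks look in the newest picture that a camera, given by its name, has taken for a name from the list of things; names that differ only in an ending like _2 or _b are one class to them, and where a whole thing is asked for, a point or a joint stands for the part that bears it (a point fixed in the world has none). Each returns a list of dicts, best first, with "conf" (0 to 1); they miss things now and then, are a little off and sometimes report something else, mostly with a low value. They report only what shows in the picture. A call takes as long as a camera call.
- r.search_frame(camera, thing): "location" ([column, row] in pixels, amid what is visible of it).
- r.trace(camera, thing): "region" (480x640 bool, what is visible of it) and "location" ([column, row] in pixels, amid what is visible of it).
The state is a dict: "time": time; "joints": joint angles; "qvel": joint speeds; "effort": joint torques, N m; "tcp_pos": TCP position; "ee_rot": TCP orientation; "contact_force": force on the tool from outside, world axes, zero at the start; "ft_torque": the same for the moment, N m; "gripper_width": finger opening in m; "grasp_force": force on a finger pad.
Only numpy, scipy, OpenCV 4.12 (cv2) and the standard library are available. Lean on these libraries where they do the work, as an engineer would, in place of code of your own. Each camera call takes 0.05 s, during which the arm holds its last target. There are 200 camera calls.

TASK

Find the gap of the spring-jawed cassette clamp with the three gauge leaves: beginning with the thinnest, push each leaf gently straight down to the bottom of the clamp's slot, and if it slips in without drag, stand it in the rack's empty row (the one farther from the robot) and try the next thicker one. Leave the first leaf that binds, gripped by the jaw, standing at the bottom of the slot; leave any untried leaves in their row, and do not disturb the jar, the tray or the tip box.

Things in the scene. Friction and masses are not known exactly. Their poses are not given: they have to be found in the camera images.
- clamp: Cassette clamp, grey-painted fixed fixture, 100 (x) by 100 (y) by 66 mm high, black knob at its +y end. Origin on the bench. In its top an open slot: x from -16 to +16, y from 0 to 20 mm; floor 13 mm above the bench, mouth at 66. The slot's wall at y = 0 is the fixed aluminium gauging face, flat and upright from mouth to floor. Any leaf pressed on the clamp with over 35 N damages it.
- face_top (a point): Middle of the upper edge of the fixed gauging face (clamp frame 0, 0, 66 mm); axes are the clamp's: x along the slot, y from the fixed face towards the jaw, z up. A leaf goes in with its thickness along y and its width along x, either way round.
- hood (a point): Middle of the hood's top (clamp frame 0, 39, 66 mm). Hidden under it, facing the fixed face, is a sprung steel jaw moving along y: upright face 16 to 34 mm above the bench, then a lead-in sloping back 22 degrees from vertical up to 48 mm; above that the slot is clear. Its rest distance from the fixed face is the unknown gap, 1.8 to 10.4 mm. It yields 4 mm at most.
- slot_floor (a point): Slot floor beside the fixed face (clamp frame 0, 0, 13 mm). A leaf thinner than the gap slides down to it without drag. A binding leaf is pressed on the fixed face by the jaw with 4 to 6.4 N: it needs about 5 to 20 N of push, most on the lead-in, then drags with 3 to 9 N both ways. The first leaf that binds can always be pushed to the floor.
- rack: Red plastic rack, fixed, 118 (x) by 168 (y) by 71 mm high, origin on the bench under its centre, floor plate 6 mm thick. Six upright slots, 27 (x) by 17 mm (y) at the top, 14 mm (y) at the foot (lowest 16 mm), at y = -55, 0, 55 mm: the row at x = -28 mm (nearer the robot) holds the leaves at the start, that at x = +28 is empty. A leaf stands on the plate, its stem 10 mm in the slot.
- leaf_thin: Thinnest gauge leaf, 103 mm high: aluminium blade 5 mm thick (y), 24 wide (x), 55 long, rounded end down; above it a grey plastic handle 14 mm thick (y): stem 24 wide from 55 to 91 mm up, head 24 wide (x) from 91 to 103. Origin: centre of the blade's lower end, z up. 0.05 to 0.11 kg. Starts upright in a slot of the rack's nearer row (which one varies), axes along the rack's.
- leaf_mid: Middle gauge leaf, 103 mm high: aluminium blade 8 mm thick (y), 24 wide (x), 55 long, rounded end down; above it a grey plastic handle 14 mm thick (y): stem 24 wide from 55 to 91 mm up, head 36 wide (x) from 91 to 103. Origin: centre of the blade's lower end, z up. 0.05 to 0.11 kg. Starts upright in a slot of the rack's nearer row (which one varies), axes along the rack's.
- leaf_thick: Thickest gauge leaf, 103 mm high: aluminium blade 11 mm thick (y), 24 wide (x), 55 long, rounded end down; above it a grey plastic handle 14 mm thick (y): stem 24 wide from 55 to 91 mm up, head 48 wide (x) from 91 to 103. Origin: centre of the blade's lower end, z up. 0.05 to 0.11 kg. Starts upright in a slot of the rack's nearer row (which one varies), axes along the rack's.
- reagent_bottle: Bystander: white capped reagent jar, 54 mm across, 85 mm high, origin under its centre.
- cap_tray: Bystander: grey open tray 100 by 140 by 45 mm, origin under its centre.
- tip_box: Bystander: white pipette-tip box with clear lid, 87 by 127 by 66 mm, origin under its centre.

How it is judged:
By the outcome, as a careful person would: the job done as asked, in the order asked, and still so for the second after the job is handed in, with the robot touching nothing.
It also fails if it takes over 72 s, if anything falls off the work surface, if the arm or the gripper's body presses on something with over 40 N, if the wrist force passes 120 N, or if a joint passes its speed limit or range.

## Working session

There is one attempt and no reset: what is moved stays moved. The work goes in short steps, Python scripts to look and compute and a shell command to move; the robot and the scene stay as the last step left them, time stands still between calls to the robot, and variables do not carry over. Pictures are saved under pics/ and viewed, at most 10 in all, crops included, and the job is handed in when it is done.

```bash
mkdir -p pics; ls; python3 - <<'E'
from plant import r
import cv2,numpy as np
s=r.observe()
print({k:np.round(v,3).tolist() for k,v in s.items()})
for c in("scene","top"):
    d=r.get_image(c); cv2.imwrite(f"pics/{c}0.png",d["pixels"][...,::-1])
    print(c,np.round(d["intrinsics"],1).tolist(),d["rvec"],d["tvec"])
    for t in("clamp","face_top","hood","rack","leaf_thin","leaf_mid","leaf_thick","reagent_bottle","cap_tray","tip_box"):
        print(t,[(np.round(x["location"]).tolist(),round(x["conf"],2)) for x in r.search_frame(c,t)][:3])
E
```

```text
pics
{'time': 0.0, 'joints': [-0.881, 0.359, 0.011, -0.0, -1.224, -0.288], 'qvel': [-0.002, -0.001, -0.002, 0.001, -0.001, 0.0], 'effort': [-0.001, -58.272, 29.306, 6.997, 0.007, -0.0], 'tcp_pos': [0.264, -0.621, 0.226], 'ee_rot': [[-0.92, -0.391, -0.001], [-0.391, 0.92, 0.001], [0.0, 0.002, -1.0]], 'contact_force': [1.302, 0.064, -0.513], 'ft_torque': [0.052, -0.04, -0.034], 'grasp_force': 0.0, 'gripper_width': 0.087}
scene [[480.0, 0.0, 313.3], [0.0, 480.0, 237.7], [0.0, 0.0, 1.0]] [ 2.0895765   0.76605857 -0.41171225] [-0.4662508  -0.16253063  1.63261008]
clamp [([341.0, 212.0], 0.74)]
face_top [([335.0, 214.0], 0.81)]
hood [([339.0, 215.0], 0.85)]
rack [([359.0, 286.0], 0.73), ([237.0, 265.0], 0.65), ([227.0, 245.0], 0.44)]
leaf_thin [([226.0, 244.0], 0.72)]
leaf_mid []
leaf_thick [([210.0, 251.0], 0.74), ([339.0, 214.0], 0.62)]
reagent_bottle [([360.0, 285.0], 0.59), ([235.0, 266.0], 0.59)]
cap_tray [([158.0, 324.0], 0.94)]
tip_box [([381.0, 185.0], 0.9), ([364.0, 284.0], 0.54), ([157.0, 322.0], 0.17)]
top [[467.9, 0.0, 316.4], [0.0, 467.9, 238.0], [0.0, 0.0, 1.0]] [ 2.17589008 -2.15517981  0.04193906] [0.0208527  0.63500728 1.08942094]
clamp [([236.0, 282.0], 0.81)]
face_top [([234.0, 279.0], 0.95), ([145.0, 274.0], 0.38)]
hood [([235.0, 283.0], 0.87)]
rack [([394.0, 303.0], 0.76), ([238.0, 283.0], 0.5)]
leaf_thin [([402.0, 317.0], 0.5)]
leaf_mid [([380.0, 322.0], 0.44)]
leaf_thick [([430.0, 314.0], 0.52), ([241.0, 281.0], 0.29)]
reagent_bottle [([342.0, 173.0], 0.67)]
cap_tray [([501.0, 297.0], 0.61)]
tip_box [([146.0, 272.0], 0.81)]
```

View pics/top0.png

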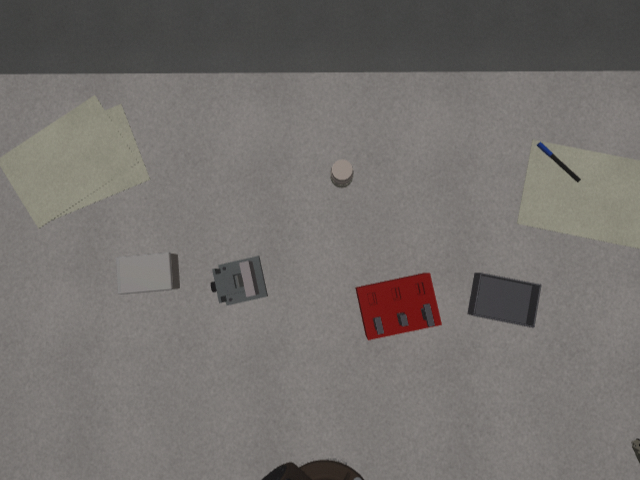

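View pics/scene0.png

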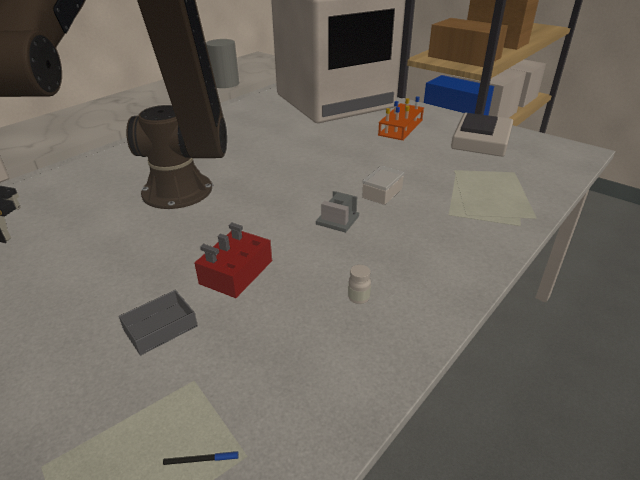

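The top view shows the clamp at about (240,281) with its knob on the left, and the rack at (398,306). The leaf heads are mid (379,325), thin (403,320) and thick (429,315). The jar is at (342,173), the tray at (505,300) and the tip box at (147,273). The scene view agrees.

```bash
cat > h.py <<'E'
from plant import r
import cv2,numpy as np
from scipy.optimize import minimize
def proj(d,P):
    return cv2.projectPoints(np.asarray(P,float).reshape(-1,3),np.array(d["rvec"]),np.array(d["tvec"]),np.array(d["intrinsics"]),None)[0][:,0]
def ray(d,uv,z):
    R=cv2.Rodrigues(np.array(d["rvec"]))[0];c=-R.T@np.array(d["tvec"])
    v=R.T@np.linalg.inv(d["intrinsics"])@[*uv,1]
    return c+v*(z-c[2])/v[2]
def place(p,P):
    x,y,a=p;P=np.asarray(P,float).reshape(-1,3);c,s=np.cos(a),np.sin(a)
    return np.c_[x+c*P[:,0]-s*P[:,1],y+s*P[:,0]+c*P[:,1],P[:,2]]
def box(x0,x1,y0,y1,z0,z1):
    return np.array([[x,y,z] for x in(x0,x1) for y in(y0,y1) for z in(z0,z1)],float)
E
python3 - <<'E'
from h import *
ims={c:r.get_image(c) for c in("scene","top")}
def red(px):
    p=px.astype(int); return ((p[...,0]>2*p[...,1])&(p[...,0]>60)).astype(np.uint8)
masks={}
for c,d in ims.items():
    m=red(d["pixels"])
    n,l,st,_=cv2.connectedComponentsWithStats(m); k=1+np.argmax(st[1:,4]); m=(l==k).astype(np.uint8)
    pts=cv2.findNonZero(m); h=cv2.convexHull(pts); masks[c]=h[:,0].astype(float)
    print(c,st[k])
S=8
def cost(p,verb=0):
    t=0
    for c,d in ims.items():
        uv=proj(d,place(p,box(-.059,.059,-.084,.084,0,.071)))
        h=cv2.convexHull(uv.astype(np.float32)); g=cv2.convexHull(masks[c].astype(np.float32))
        a,_=cv2.intersectConvexConvex(h,g)
        u=cv2.contourArea(h)+cv2.contourArea(g)-2*a; t+=u
        if verb: print(c,u,cv2.contourArea(g))
    return t
c0=ray(ims["top"],(398,306),.06); print(c0)
best=min((minimize(cost,[c0[0],c0[1],a],method="Nelder-Mead",options=dict(initial_simplex=[[c0[0],c0[1],a],[c0[0]+.02,c0[1],a],[c0[0],c0[1]+.02,a],[c0[0],c0[1],a+.15]],xatol=1e-5)) for a in(-.2,0,.2)),key=lambda q:q.fun)
print("rack",best.x,best.fun);cost(best.x,1)
for uv in((379,325),(403,320),(429,315)): print(ray(ims["top"],uv,.109))
d=ims["top"]
a=cv2.resize(d["pixels"][245:315,195:285],None,fx=8,fy=8,interpolation=cv2.INTER_CUBIC)
cv2.imwrite("pics/cl_top.png",np.clip(a[...,::-1]*1.6,0,255).astype(np.uint8))
a=cv2.resize(ims["scene"]["pixels"][180:240,300:370],None,fx=9,fy=9,interpolation=cv2.INTER_CUBIC)
cv2.imwrite("pics/cl_sc.png",np.clip(a[...,::-1]*1.3,0,255).astype(np.uint8))
np.save("rack.npy",best.x)
E
```

```text
scene [ 195  232   77   66 3024]
top [ 356  273   85   67 3618]
[ 0.47918902 -0.16099277  0.06      ]
rack [ 0.48072937 -0.16155073  0.21903385] 271.8945678139571
scene 175.0874120609369 3343.5
top 96.8071557530202 4055.0
[ 0.44127039 -0.11343013  0.109     ]
[ 0.45269402 -0.1649348   0.109     ]
[ 0.46415445 -0.22060646  0.109     ]
```

View pics/cl_top.png

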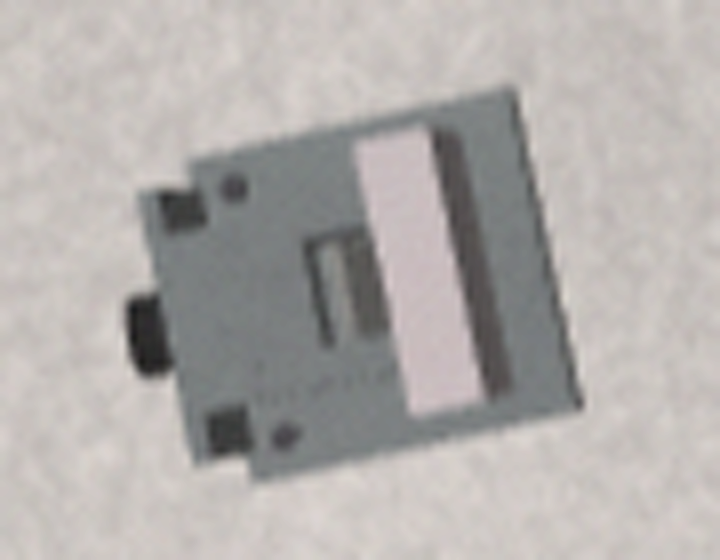

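View pics/cl_sc.png

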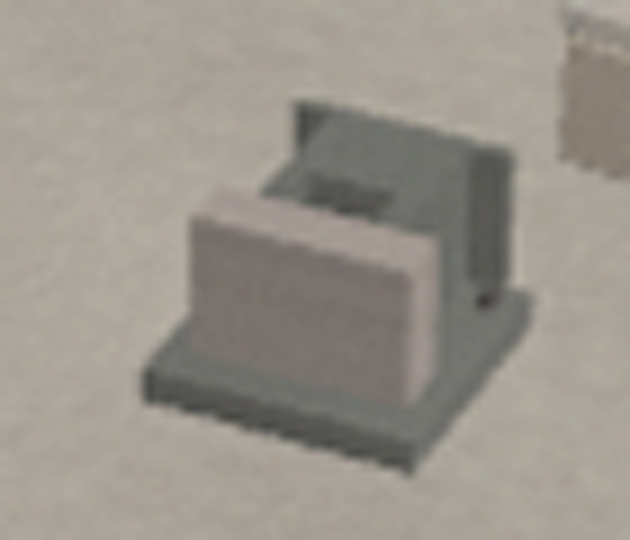

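The clamp crops show the pinkish gauging block. Its far edge, at the slot, runs from crop (355,140) to (410,415), and the dark slot (305–390, 235–345) lies between it and the hood. Next I'll fit the block's edge at sub-pixel level.

```bash
python3 - <<'E'
from h import *
d=r.get_image("top"); sc=r.get_image("scene")
R=np.load("rack.npy")
a=d["pixels"][245:315,195:285].astype(np.float32)
g=cv2.resize(a,None,fx=8,fy=8,interpolation=cv2.INTER_CUBIC)
g=cv2.GaussianBlur(g,(0,0),4)
br=g.mean(2)
print("block",g[270,430],"hood",g[290,270],"bg",g[50,100],"side",g[260,480],"slot",g[290,350])
rg=g[...,0]-g[...,1]
thr=(g[280,430]+g[200,270])/2
m=((g[...,0]>thr[0])).astype(np.uint8)
n,l,st,ce=cv2.connectedComponentsWithStats(m); k=l[270,430]; mm=(l==k).astype(np.uint8)
print(st[k],ce[k])
rect=cv2.minAreaRect(cv2.findNonZero(mm)); b=cv2.boxPoints(rect); print(rect,b.tolist())
full=(b+.5)/8-.5+[195,245]
W=np.array([ray(d,u,.066) for u in full]); print(np.round(W,4).tolist())
for i in range(4): e=W[(i+1)%4]-W[i]; print(round(np.linalg.norm(e),4),round(np.arctan2(e[1],e[0]),3))
# rack slots / leaves
L={n:place(R,[-.028,y,.109])[0] for n,y in(("mid",.055),("thin",0),("thick",-.055))}
for n,p in L.items(): print(n,np.round(p,4),proj(d,p)[0].round(1),proj(sc,p)[0].round(1))
for n in("leaf_thin","leaf_mid","leaf_thick"):
  for c in("top","scene"): print(n,c,[(np.round(x["location"]).tolist(),round(x["conf"],2),int(x["region"].sum())) for x in r.trace(c,n)][:3])
# overlay of rack
v=cv2.resize(d["pixels"][260:350,340:460],None,fx=6,fy=6,interpolation=cv2.INTER_CUBIC)[...,::-1].copy()
T=lambda uv:tuple(int(q) for q in ((np.array(uv)-[340,260]+.5)*6))
for y in(-.055,0,.055):
  for x in(-.028,.028):
    Q=proj(d,place(R,[[x-.0135,y-.0085,.071],[x+.0135,y-.0085,.071],[x+.0135,y+.0085,.071],[x-.0135,y+.0085,.071]]))
    cv2.polylines(v,[np.array([T(q) for q in Q])],True,(255,255,0),1)
for n,w in(("mid",.018),("thin",.012),("thick",.024)):
    y=dict(mid=.055,thin=0,thick=-.055)[n]
    Q=proj(d,place(R,[[-.028+sx*w,y+sy*.007,.109] for sx,sy in((-1,-1),(1,-1),(1,1),(-1,1))]))
    cv2.polylines(v,[np.array([T(q) for q in Q])],True,(0,255,0),1)
cv2.imwrite("pics/rk.png",v)
E
```

```text
block [125.764015 117.81871  118.81751 ] hood [75.43061 77.81919 78.97376] bg [127.94272 124.34588 122.34683] side [57.13073  54.62118  53.890575] slot [67.32136  66.77872  65.278465]
[  355   128   126   288 20508] [417.66583772 271.48698069]
((417.2098083496094, 271.62744140625), (282.59271240234375, 75.57556915283203), 78.06047058105469) [[351.0082092285156, 141.205322265625], [424.9488220214844, 125.5703125], [483.4114074707031, 402.049560546875], [409.4707946777344, 417.6845703125]]
[[0.5744, 0.2038, 0.066], [0.5791, 0.1826, 0.066], [0.5005, 0.1641, 0.066], [0.4958, 0.1852, 0.066]]
0.0218 -1.353
0.0807 -2.91
0.0216 1.79
0.0808 0.233
mid [ 0.4414 -0.1139  0.109 ] [379.2 324.9] [234.4 224.2]
thin [ 0.4534 -0.1676  0.109 ] [404.3 319.7] [221.7 235. ]
thick [ 0.4653 -0.2213  0.109 ] [429.3 314.4] [208.2 246.5]
leaf_thin top []
leaf_thin scene [([360.0, 285.0], 0.24, 782)]
leaf_mid top [([380.0, 320.0], 0.63, 106)]
leaf_mid scene [([235.0, 233.0], 0.55, 186)]
leaf_thick top [([430.0, 314.0], 0.51, 209)]
leaf_thick scene [([208.0, 248.0], 0.73, 220)]
```

View pics/rk.png

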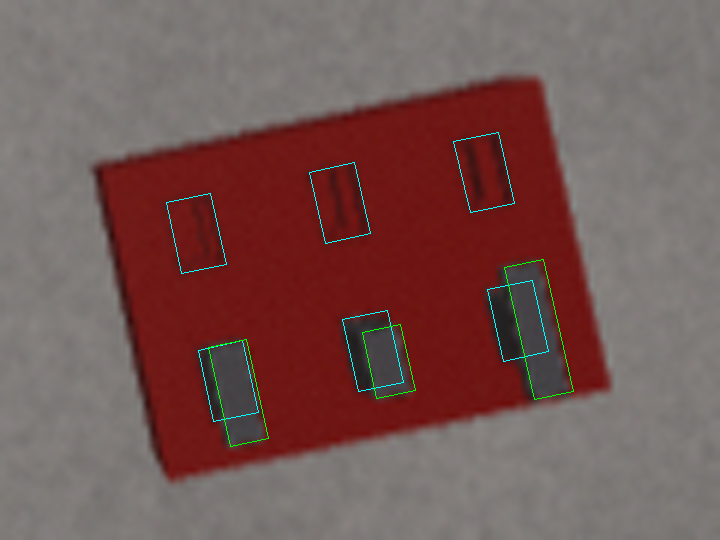

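The rack and leaf overlay fits. The thin leaf is in the middle slot, mid at +y and thick at -y. The far row is empty.

```bash
cat >> h.py <<'E'
RK=np.array([.48073,-.16155,.219]); CL=np.array([.5351,.1945,.233])
def go(xy,z,yaw):
    """tool-axis shift (units of 50 mm) and turn about tool z to reach TCP xy,z with tool y along leaf y"""
    s=r.observe(); M=np.array(s["ee_rot"]); d=M.T@(np.r_[xy,z]-s["tcp_pos"])/.05
    c,q=np.cos(yaw),np.sin(yaw); T=np.array([[-c,-q,0],[-q,c,0],[0,0,-1]]).T; T=np.array([[-c,-q,0],[-q,c,0],[0,0,-1.]])
    rv=cv2.Rodrigues(M.T@T)[0].ravel()
    print("t",s["time"],"tcp",np.round(s["tcp_pos"],4),"shift",np.round(d,3),"turn",np.round(rv,4),"F",np.round(s["contact_force"],1),"w",round(s["gripper_width"],4),"g",round(s["grasp_force"],1))
E
python3 -c "
from h import *
go(place(RK,[-.028,0,0])[0,:2],.2,RK[2])"; python3 -m inch '{"rows":[{"claw":0.23,"rz":0.18}]}' 10
python3 -c "
from h import *
go(place(RK,[-.028,0,0])[0,:2],.2,RK[2])"
```

```text
t 1.6 tcp [ 0.2639 -0.6212  0.2266] shift [-7.035  6.868  0.531] turn [-0.     -0.      0.1828] F [-1.3 -0.6 -0.4] w 0.0877 g 0.0
t 1.6 tcp [ 0.2639 -0.6212  0.2266] shift [-7.035  6.868  0.531] turn [-0.     -0.      0.1828] F [-1.3 -0.6 -0.4] w 0.0877 g 0.0schema error: expected keys claw, tx, ty, tz, rx, ry, rz
```

```bash
python3 -m inch '{"rows":[{"claw":0.23,"tx":0,"ty":0,"tz":0,"rx":0,"ry":0,"rz":0.18},{"claw":0.23,"tx":0,"ty":0,"tz":0,"rx":0,"ry":0,"rz":0}]}' 10
python3 -c "
from h import *
go(place(RK,[-.028,0,0])[0,:2],.2,RK[2])"
```

```text
time: 1.85
tcp_pos: [0.264, -0.6212, 0.2266]
ee_rot: [[-0.975, -0.221, 0.0], [-0.221, 0.975, 0.0], [-0.0, 0.0, -1.0]]
contact_force: [0.8, -0.7, 0.4]
gripper_width: 0.0731
grasp_force: 0.0
t 1.85 tcp [ 0.264  -0.6212  0.2266] shift [-5.699  8.011  0.531] turn [0.     0.     0.0038] F [ 0.8 -0.7  0.4] w 0.0731 g 0.0
```

```bash
python3 -m inch '{"rows":[{"claw":0.23,"tx":-0.5,"ty":0.7,"tz":0,"rx":0,"ry":0,"rz":0},{"claw":0.23,"tx":-0.5,"ty":0.7,"tz":0,"rx":0,"ry":0,"rz":0},{"claw":0.23,"tx":-0.5,"ty":0.7,"tz":0,"rx":0,"ry":0,"rz":0},{"claw":0.23,"tx":-0.5,"ty":0.7,"tz":0,"rx":0,"ry":0,"rz":0},{"claw":0.23,"tx":-0.5,"ty":0.7,"tz":0,"rx":0,"ry":0,"rz":0},{"claw":0.23,"tx":-0.5,"ty":0.7,"tz":0,"rx":0,"ry":0,"rz":0},{"claw":0.23,"tx":-0.5,"ty":0.7,"tz":0,"rx":0,"ry":0,"rz":0},{"claw":0.23,"tx":-0.5,"ty":0.7,"tz":0,"rx":0,"ry":0,"rz":0}]}' >/dev/null
python3 -m inch '{"rows":[{"claw":0.23,"tx":-0.5,"ty":0.7,"tz":0,"rx":0,"ry":0,"rz":0},{"claw":0.23,"tx":-0.5,"ty":0.7,"tz":0,"rx":0,"ry":0,"rz":0},{"claw":0.23,"tx":-0.5,"ty":0.7,"tz":0,"rx":0,"ry":0,"rz":0},{"claw":0.23,"tx":0,"ty":0,"tz":0,"rx":0,"ry":0,"rz":0},{"claw":0.23,"tx":0,"ty":0,"tz":0,"rx":0,"ry":0,"rz":0}]}' >/dev/null
python3 -c "
from h import *
go(place(RK,[-.028,0,0])[0,:2],.078,RK[2])"
```

```text
t 3.475 tcp [ 0.4475 -0.1851  0.2267] shift [-0.193  0.315  2.974] turn [-0.0001  0.0001  0.0063] F [-0.2 -0.9 -0.2] w 0.0339 g 0.0
```

```bash
python3 -m inch '{"rows":[{"claw":0.23,"tx":-0.19,"ty":0.31,"tz":0,"rx":0,"ry":0,"rz":0.006},{"claw":0.23,"tx":0,"ty":0,"tz":0.5,"rx":0,"ry":0,"rz":0},{"claw":0.23,"tx":0,"ty":0,"tz":0.7,"rx":0,"ry":0,"rz":0},{"claw":0.23,"tx":0,"ty":0,"tz":0.7,"rx":0,"ry":0,"rz":0},{"claw":0.23,"tx":0,"ty":0,"tz":0.6,"rx":0,"ry":0,"rz":0},{"claw":0.23,"tx":0,"ty":0,"tz":0.3,"rx":0,"ry":0,"rz":0},{"claw":0.23,"tx":0,"ty":0,"tz":0.16,"rx":0,"ry":0,"rz":0},{"claw":0.23,"tx":0,"ty":0,"tz":0,"rx":0,"ry":0,"rz":0}]}' 
python3 -c "
from h import *
go(place(RK,[-.028,0,0])[0,:2],.078,RK[2])
d=r.get_image('scene');cv2.imwrite('pics/g1.png',cv2.resize(d['pixels'][140:320,130:330],None,fx=3.3,fy=3.3)[...,::-1])"
```

```text
time: 4.47
tcp_pos: [0.4531, -0.1685, 0.0784]
ee_rot: [[-0.977, -0.214, -0.001], [-0.214, 0.977, -0.0], [0.001, 0.0, -1.0]]
contact_force: [0.4, -0.6, 0.1]
gripper_width: 0.0341
grasp_force: 0.0
t 4.475 tcp [ 0.4531 -0.1685  0.0784] shift [-0.009  0.016  0.009] turn [ 0.     -0.0006 -0.0034] F [ 0.4 -0.6  0.1] w 0.0341 g 0.0
```

View pics/g1.png

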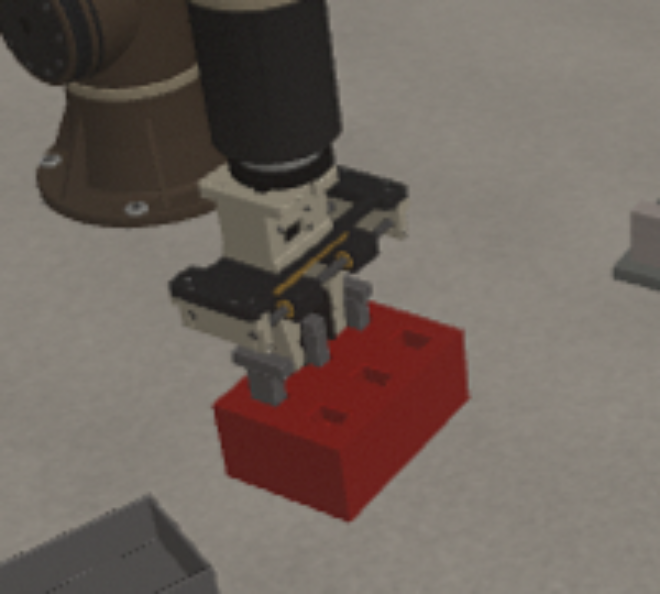

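The fingers straddle the thin leaf at (315,340), clear of both neighbours, so I'll close.

```bash
python3 -m inch '{"rows":[{"claw":1,"tx":0,"ty":0,"tz":0,"rx":0,"ry":0,"rz":0},{"claw":1,"tx":0,"ty":0,"tz":0,"rx":0,"ry":0,"rz":0},{"claw":1,"tx":0,"ty":0,"tz":0,"rx":0,"ry":0,"rz":0},{"claw":1,"tx":0,"ty":0,"tz":0,"rx":0,"ry":0,"rz":0},{"claw":1,"tx":0,"ty":0,"tz":0,"rx":0,"ry":0,"rz":0},{"claw":1,"tx":0,"ty":0,"tz":0,"rx":0,"ry":0,"rz":0}]}' 40
```

```text
time: 5.28
tcp_pos: [0.4538, -0.1679, 0.079]
ee_rot: [[-0.977, -0.214, 0.001], [-0.214, 0.977, -0.0], [-0.001, -0.0, -1.0]]
contact_force: [-0.9, 1.8, 5.1]
gripper_width: 0.014
grasp_force: 40.0
```

```bash
python3 -m inch '{"rows":[{"claw":1,"tx":0,"ty":0,"tz":-0.1,"rx":0,"ry":0,"rz":0},{"claw":1,"tx":0,"ty":0,"tz":-0.3,"rx":0,"ry":0,"rz":0},{"claw":1,"tx":0,"ty":0,"tz":-0.5,"rx":0,"ry":0,"rz":0},{"claw":1,"tx":0,"ty":0,"tz":-0.7,"rx":0,"ry":0,"rz":0},{"claw":1,"tx":0,"ty":0,"tz":-0.7,"rx":0,"ry":0,"rz":0},{"claw":1,"tx":0,"ty":0,"tz":-0.4,"rx":0,"ry":0,"rz":0},{"claw":1,"tx":0,"ty":0,"tz":0,"rx":0,"ry":0,"rz":0}]}'
python3 -c "
from h import *
go(place(CL,[0,.008,0])[0,:2],.21,CL[2])"
```

```text
time: 6.15
tcp_pos: [0.4541, -0.168, 0.215]
ee_rot: [[-0.977, -0.214, 0.003], [-0.214, 0.977, 0.0], [-0.003, -0.001, -1.0]]
contact_force: [-0.1, 0.5, -1.8]
gripper_width: 0.0133
grasp_force: 40.0
t 6.15 tcp [ 0.4541 -0.168   0.215 ] shift [-3.132  6.894  0.105] turn [-0.0006  0.003  -0.0172] F [-0.1  0.5 -1.8] w 0.0133 g 40.0
```

```bash
python3 -m inch '{"rows":[{"claw":1,"tx":-0.2,"ty":0.4,"tz":0,"rx":0,"ry":0,"rz":-0.017},{"claw":1,"tx":-0.31,"ty":0.7,"tz":0,"rx":0,"ry":0,"rz":0},{"claw":1,"tx":-0.31,"ty":0.7,"tz":0,"rx":0,"ry":0,"rz":0},{"claw":1,"tx":-0.31,"ty":0.7,"tz":0,"rx":0,"ry":0,"rz":0},{"claw":1,"tx":-0.31,"ty":0.7,"tz":0,"rx":0,"ry":0,"rz":0},{"claw":1,"tx":-0.31,"ty":0.7,"tz":0,"rx":0,"ry":0,"rz":0},{"claw":1,"tx":-0.31,"ty":0.7,"tz":0,"rx":0,"ry":0,"rz":0},{"claw":1,"tx":-0.31,"ty":0.7,"tz":0,"rx":0,"ry":0,"rz":0}]}' >/dev/null
python3 -m inch '{"rows":[{"claw":1,"tx":-0.31,"ty":0.7,"tz":0,"rx":0,"ry":0,"rz":0},{"claw":1,"tx":-0.3,"ty":0.6,"tz":0,"rx":0,"ry":0,"rz":0},{"claw":1,"tx":-0.1,"ty":0.3,"tz":0,"rx":0,"ry":0,"rz":0},{"claw":1,"tx":0,"ty":0,"tz":0,"rx":0,"ry":0,"rz":0},{"claw":1,"tx":0,"ty":0,"tz":0,"rx":0,"ry":0,"rz":0}]}' >/dev/null
python3 -c "
from h import *
go(place(CL,[0,.008,0])[0,:2],.150,CL[2])"
```

```text
t 7.775 tcp [0.5235 0.2023 0.2131] shift [-0.191 -0.046  1.262] turn [-0.0004 -0.001  -0.0005] F [-0.9  0.6 -0.8] w 0.0138 g 40.0
```

```bash
python3 -m inch '{"rows":[{"claw":1,"tx":-0.19,"ty":-0.05,"tz":0.3,"rx":0,"ry":0,"rz":0},{"claw":1,"tx":0,"ty":0,"tz":0.5,"rx":0,"ry":0,"rz":0},{"claw":1,"tx":0,"ty":0,"tz":0.4,"rx":0,"ry":0,"rz":0},{"claw":1,"tx":0,"ty":0,"tz":0.06,"rx":0,"ry":0,"rz":0},{"claw":1,"tx":0,"ty":0,"tz":0,"rx":0,"ry":0,"rz":0}]}' >/dev/null
python3 -c "
from h import *
go(place(CL,[0,.008,0])[0,:2],.125,CL[2])
d=r.get_image('scene');cv2.imwrite('pics/c1.png',cv2.resize(d['pixels'][130:240,270:410],None,fx=5,fy=5)[...,::-1])"
```

```text
t 8.4 tcp [0.5342 0.2026 0.1506] shift [ 0.02  -0.001  0.511] turn [-0.0003 -0.     -0.0006] F [ 0.3 -0.2  0.9] w 0.0135 g 40.0
```

View pics/c1.png

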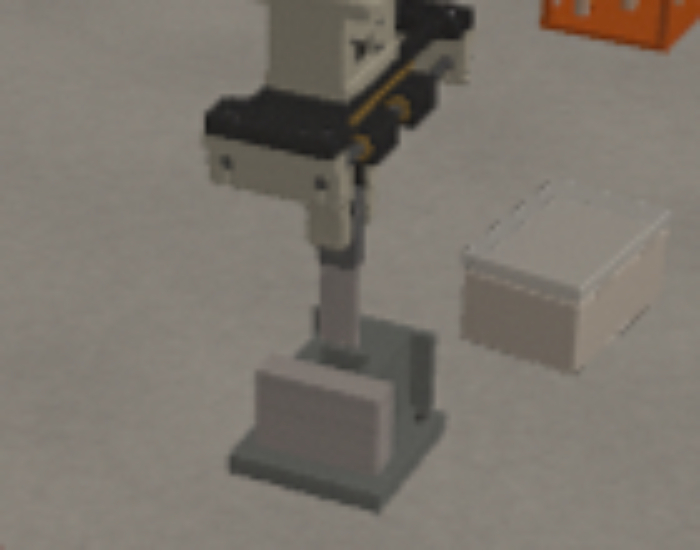

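The blade hangs upright just above the slot at crop (340,345). I'll enter slowly to 14 mm depth.

```bash
python3 -m inch '{"rows":[{"claw":1,"tx":0.02,"ty":0,"tz":0.1,"rx":0,"ry":0,"rz":0},{"claw":1,"tx":0,"ty":0,"tz":0.1,"rx":0,"ry":0,"rz":0},{"claw":1,"tx":0,"ty":0,"tz":0.05,"rx":0,"ry":0,"rz":0}]}'
python3 -m inch '{"rows":[{"claw":1,"tx":0,"ty":0,"tz":0.09,"rx":0,"ry":0,"rz":0},{"claw":1,"tx":0,"ty":0,"tz":0.09,"rx":0,"ry":0,"rz":0},{"claw":1,"tx":0,"ty":0,"tz":0.08,"rx":0,"ry":0,"rz":0},{"claw":1,"tx":0,"ty":0,"tz":0,"rx":0,"ry":0,"rz":0}]}'
```

```text
time: 8.82
tcp_pos: [0.5327, 0.2027, 0.1378]
ee_rot: [[-0.973, -0.231, -0.0], [-0.231, 0.973, -0.0], [0.0, -0.0, -1.0]]
contact_force: [0.7, -1.0, -0.2]
gripper_width: 0.0141
grasp_force: 40.0
time: 9.32
tcp_pos: [0.5326, 0.2026, 0.1246]
ee_rot: [[-0.973, -0.231, -0.001], [-0.231, 0.973, -0.0], [0.001, -0.0, -1.0]]
contact_force: [0.8, -1.1, -0.2]
gripper_width: 0.0137
grasp_force: 40.0
```

```bash
python3 -m inch '{"rows":[{"claw":1,"tx":0,"ty":-0.04,"tz":0,"rx":0,"ry":0,"rz":0},{"claw":1,"tx":0,"ty":-0.04,"tz":0,"rx":0,"ry":0,"rz":0},{"claw":1,"tx":0,"ty":0,"tz":0,"rx":0,"ry":0,"rz":0}]}' |grep -E "tcp|cont"
for i in 1; do python3 -m inch '{"rows":[{"claw":1,"tx":0,"ty":-0.01,"tz":0,"rx":0,"ry":0,"rz":0},{"claw":1,"tx":0,"ty":0,"tz":0,"rx":0,"ry":0,"rz":0}]}' |grep -E "tcp|cont"
python3 -m inch '{"rows":[{"claw":1,"tx":0,"ty":-0.01,"tz":0,"rx":0,"ry":0,"rz":0},{"claw":1,"tx":0,"ty":0,"tz":0,"rx":0,"ry":0,"rz":0}]}' |grep -E "tcp|cont"
python3 -m inch '{"rows":[{"claw":1,"tx":0,"ty":-0.01,"tz":0,"rx":0,"ry":0,"rz":0},{"claw":1,"tx":0,"ty":0,"tz":0,"rx":0,"ry":0,"rz":0}]}' |grep -E "tcp|cont"; done
```

```text
tcp_pos: [0.5339, 0.1987, 0.1252]
contact_force: [-0.2, 0.0, -0.3]
tcp_pos: [0.5339, 0.1983, 0.1251]
contact_force: [-0.0, -0.8, -0.4]
tcp_pos: [0.534, 0.1978, 0.1251]
contact_force: [-0.1, 0.2, -0.7]
tcp_pos: [0.5341, 0.1973, 0.1251]
contact_force: [-0.3, 0.8, -0.7]
```

```bash
python3 -m inch '{"rows":[{"claw":1,"tx":0,"ty":-0.01,"tz":0,"rx":0,"ry":0,"rz":0},{"claw":1,"tx":0,"ty":0,"tz":0,"rx":0,"ry":0,"rz":0}]}' |grep -E "tcp|cont"
python3 -m inch '{"rows":[{"claw":1,"tx":0,"ty":-0.01,"tz":0,"rx":0,"ry":0,"rz":0},{"claw":1,"tx":0,"ty":0,"tz":0,"rx":0,"ry":0,"rz":0}]}' |grep -E "tcp|cont"
python3 -m inch '{"rows":[{"claw":1,"tx":0,"ty":-0.01,"tz":0,"rx":0,"ry":0,"rz":0},{"claw":1,"tx":0,"ty":0,"tz":0,"rx":0,"ry":0,"rz":0}]}' |grep -E "tcp|cont"
```

```text
tcp_pos: [0.5342, 0.1968, 0.1251]
contact_force: [-0.6, 0.0, -0.6]
tcp_pos: [0.5344, 0.1964, 0.1251]
contact_force: [-0.2, -0.4, -1.1]
tcp_pos: [0.5345, 0.1958, 0.1251]
contact_force: [-0.5, 0.3, 0.2]
```

```bash
python3 -m inch '{"rows":[{"claw":1,"tx":0,"ty":-0.01,"tz":0,"rx":0,"ry":0,"rz":0},{"claw":1,"tx":0,"ty":0,"tz":0,"rx":0,"ry":0,"rz":0}]}' |grep -E "tcp|cont"
python3 -m inch '{"rows":[{"claw":1,"tx":0,"ty":-0.01,"tz":0,"rx":0,"ry":0,"rz":0},{"claw":1,"tx":0,"ty":0,"tz":0,"rx":0,"ry":0,"rz":0}]}' |grep -E "tcp|cont"
python3 -m inch '{"rows":[{"claw":1,"tx":0,"ty":-0.01,"tz":0,"rx":0,"ry":0,"rz":0},{"claw":1,"tx":0,"ty":0,"tz":0,"rx":0,"ry":0,"rz":0}]}' |grep -E "tcp|cont"
python3 -m inch '{"rows":[{"claw":1,"tx":0,"ty":-0.01,"tz":0,"rx":0,"ry":0,"rz":0},{"claw":1,"tx":0,"ty":0,"tz":0,"rx":0,"ry":0,"rz":0}]}' |grep -E "tcp|cont"
```

```text
tcp_pos: [0.5346, 0.1954, 0.1251]
contact_force: [-0.6, -0.5, -0.9]
tcp_pos: [0.5347, 0.1951, 0.1251]
contact_force: [-0.8, 1.7, -0.5]
tcp_pos: [0.5348, 0.1949, 0.1251]
contact_force: [-2.6, 4.1, 0.2]
tcp_pos: [0.5348, 0.1948, 0.1251]
contact_force: [-3.1, 6.8, 0.2]
```

Contact with the fixed face came at TCP y≈0.1952. I'll back off about 1.2 mm of command and descend in small steps.

```bash
python3 -m inch '{"rows":[{"claw":1,"tx":0,"ty":0.022,"tz":0,"rx":0,"ry":0,"rz":0},{"claw":1,"tx":0,"ty":0,"tz":0,"rx":0,"ry":0,"rz":0}]}' |grep -E "tcp|cont"
python3 -m inch '{"rows":[{"claw":1,"tx":0,"ty":0,"tz":0.04,"rx":0,"ry":0,"rz":0},{"claw":1,"tx":0,"ty":0,"tz":0.04,"rx":0,"ry":0,"rz":0},{"claw":1,"tx":0,"ty":0,"tz":0,"rx":0,"ry":0,"rz":0}]}' |grep -E "tcp|cont"
python3 -m inch '{"rows":[{"claw":1,"tx":0,"ty":0,"tz":0.04,"rx":0,"ry":0,"rz":0},{"claw":1,"tx":0,"ty":0,"tz":0.04,"rx":0,"ry":0,"rz":0},{"claw":1,"tx":0,"ty":0,"tz":0,"rx":0,"ry":0,"rz":0}]}' |grep -E "tcp|cont"
```

```text
tcp_pos: [0.5347, 0.1951, 0.1251]
contact_force: [-1.1, 2.9, -0.5]
tcp_pos: [0.5349, 0.1951, 0.1209]
contact_force: [1.4, 3.0, -1.5]
tcp_pos: [0.5346, 0.1951, 0.1168]
contact_force: [0.5, 2.9, -2.2]
```

```bash
python3 -m inch '{"rows":[{"claw":1,"tx":0,"ty":0.008,"tz":0.04,"rx":0,"ry":0,"rz":0},{"claw":1,"tx":0,"ty":0,"tz":0.04,"rx":0,"ry":0,"rz":0},{"claw":1,"tx":0,"ty":0,"tz":0,"rx":0,"ry":0,"rz":0}]}' |grep -E "tcp|cont"
python3 -m inch '{"rows":[{"claw":1,"tx":0,"ty":0,"tz":0.04,"rx":0,"ry":0,"rz":0},{"claw":1,"tx":0,"ty":0,"tz":0.04,"rx":0,"ry":0,"rz":0},{"claw":1,"tx":0,"ty":0,"tz":0,"rx":0,"ry":0,"rz":0}]}' |grep -E "tcp|cont"
python3 -m inch '{"rows":[{"claw":1,"tx":0,"ty":0,"tz":0.04,"rx":0,"ry":0,"rz":0},{"claw":1,"tx":0,"ty":0,"tz":0.04,"rx":0,"ry":0,"rz":0},{"claw":1,"tx":0,"ty":0,"tz":0,"rx":0,"ry":0,"rz":0}]}' |grep -E "tcp|cont"
```

```text
tcp_pos: [0.5343, 0.1951, 0.1126]
contact_force: [0.1, 0.7, -1.4]
tcp_pos: [0.5344, 0.1951, 0.1087]
contact_force: [0.4, 0.2, -0.8]
tcp_pos: [0.5345, 0.1953, 0.1048]
contact_force: [1.0, 0.3, -0.9]
```

```bash
python3 -m inch '{"rows":[{"claw":1,"tx":0,"ty":0,"tz":0.04,"rx":0,"ry":0,"rz":0},{"claw":1,"tx":0,"ty":0,"tz":0.04,"rx":0,"ry":0,"rz":0},{"claw":1,"tx":0,"ty":0,"tz":0,"rx":0,"ry":0,"rz":0}]}' |grep -E "tcp|cont"
python3 -m inch '{"rows":[{"claw":1,"tx":0,"ty":0,"tz":0.04,"rx":0,"ry":0,"rz":0},{"claw":1,"tx":0,"ty":0,"tz":0.04,"rx":0,"ry":0,"rz":0},{"claw":1,"tx":0,"ty":0,"tz":0.04,"rx":0,"ry":0,"rz":0},{"claw":1,"tx":0,"ty":0,"tz":0,"rx":0,"ry":0,"rz":0}]}' |grep -E "tcp|cont"
python3 -m inch '{"rows":[{"claw":1,"tx":0,"ty":0,"tz":0.04,"rx":0,"ry":0,"rz":0},{"claw":1,"tx":0,"ty":0,"tz":0.04,"rx":0,"ry":0,"rz":0},{"claw":1,"tx":0,"ty":0,"tz":0.02,"rx":0,"ry":0,"rz":0},{"claw":1,"tx":0,"ty":0,"tz":0,"rx":0,"ry":0,"rz":0}]}' |grep -E "tcp|cont"
```

```text
tcp_pos: [0.5345, 0.1953, 0.1008]
contact_force: [0.3, 0.5, 0.1]
tcp_pos: [0.5345, 0.1953, 0.0948]
contact_force: [-0.0, -0.2, -0.7]
tcp_pos: [0.5345, 0.1954, 0.09]
contact_force: [0.3, 0.4, -0.6]
```

```bash
python3 -m inch '{"rows":[{"claw":1,"tx":0,"ty":0,"tz":0.03,"rx":0,"ry":0,"rz":0},{"claw":1,"tx":0,"ty":0,"tz":0.03,"rx":0,"ry":0,"rz":0},{"claw":1,"tx":0,"ty":0,"tz":0,"rx":0,"ry":0,"rz":0}]}' |grep -E "tcp|cont"
python3 -m inch '{"rows":[{"claw":1,"tx":0,"ty":0,"tz":0.02,"rx":0,"ry":0,"rz":0},{"claw":1,"tx":0,"ty":0,"tz":0,"rx":0,"ry":0,"rz":0}]}' |grep -E "tcp|cont"
python3 -m inch '{"rows":[{"claw":1,"tx":0,"ty":0,"tz":0.02,"rx":0,"ry":0,"rz":0},{"claw":1,"tx":0,"ty":0,"tz":0,"rx":0,"ry":0,"rz":0}]}' |grep -E "tcp|cont"
```

```text
tcp_pos: [0.5345, 0.1953, 0.0869]
contact_force: [-0.2, -0.2, -1.4]
tcp_pos: [0.5346, 0.1954, 0.0861]
contact_force: [0.4, -0.5, -0.0]
tcp_pos: [0.5348, 0.1955, 0.086]
contact_force: [-2.6, -1.1, 7.7]
```

The thin leaf reached the floor (7.7 N at TCP z 0.086) with no drag. I'll lift it and take it to the middle slot of the far row.

```bash
python3 -m inch '{"rows":[{"claw":1,"tx":0,"ty":0,"tz":-0.1,"rx":0,"ry":0,"rz":0},{"claw":1,"tx":0,"ty":0,"tz":-0.3,"rx":0,"ry":0,"rz":0},{"claw":1,"tx":0,"ty":0,"tz":-0.4,"rx":0,"ry":0,"rz":0},{"claw":1,"tx":0,"ty":0,"tz":-0.6,"rx":0,"ry":0,"rz":0},{"claw":1,"tx":0,"ty":0,"tz":-0.6,"rx":0,"ry":0,"rz":0},{"claw":1,"tx":0,"ty":0,"tz":-0.4,"rx":0,"ry":0,"rz":0},{"claw":1,"tx":0,"ty":0,"tz":-0.1,"rx":0,"ry":0,"rz":0},{"claw":1,"tx":0,"ty":0,"tz":0,"rx":0,"ry":0,"rz":0}]}' >/dev/null
python3 -c "
from h import *
go([.5085,-.1557],.21,RK[2])"
```

```text
t 17.575 tcp [0.5344 0.1954 0.2101] shift [ 2.124 -6.713  0.   ] turn [0.0003 0.0002 0.0137] F [-0.2 -0.3 -1.1] w 0.0135 g 40.0
```

```bash
python3 -m inch '{"rows":[{"claw":1,"tx":0.1,"ty":-0.35,"tz":0,"rx":0,"ry":0,"rz":0},{"claw":1,"tx":0.21,"ty":-0.7,"tz":0,"rx":0,"ry":0,"rz":0},{"claw":1,"tx":0.21,"ty":-0.7,"tz":0,"rx":0,"ry":0,"rz":0},{"claw":1,"tx":0.21,"ty":-0.7,"tz":0,"rx":0,"ry":0,"rz":0},{"claw":1,"tx":0.21,"ty":-0.7,"tz":0,"rx":0,"ry":0,"rz":0},{"claw":1,"tx":0.21,"ty":-0.7,"tz":0,"rx":0,"ry":0,"rz":0},{"claw":1,"tx":0.21,"ty":-0.7,"tz":0,"rx":0,"ry":0,"rz":0},{"claw":1,"tx":0.21,"ty":-0.7,"tz":0,"rx":0,"ry":0,"rz":0}]}' >/dev/null
python3 -m inch '{"rows":[{"claw":1,"tx":0.25,"ty":-0.7,"tz":0,"rx":0,"ry":0,"rz":0},{"claw":1,"tx":0.2,"ty":-0.5,"tz":0,"rx":0,"ry":0,"rz":0},{"claw":1,"tx":0.1,"ty":-0.26,"tz":0,"rx":0,"ry":0,"rz":0.014},{"claw":1,"tx":0,"ty":0,"tz":0,"rx":0,"ry":0,"rz":0},{"claw":1,"tx":0,"ty":0,"tz":0,"rx":0,"ry":0,"rz":0}]}' >/dev/null
python3 -c "
from h import *
go([.5085,-.1557],.15,RK[2])"
```

```text
t 19.2 tcp [ 0.5087 -0.1552  0.2098] shift [ 0.006 -0.009  1.196] turn [ 0.0002 -0.0004 -0.0001] F [ 0.7 -0.9 -0.6] w 0.0139 g 40.0
```

```bash
python3 -m inch '{"rows":[{"claw":1,"tx":0,"ty":-0.01,"tz":0.3,"rx":0,"ry":0,"rz":0},{"claw":1,"tx":0,"ty":0,"tz":0.5,"rx":0,"ry":0,"rz":0},{"claw":1,"tx":0,"ty":0,"tz":0.4,"rx":0,"ry":0,"rz":0},{"claw":1,"tx":0,"ty":0,"tz":0.15,"rx":0,"ry":0,"rz":0},{"claw":1,"tx":0,"ty":0,"tz":0.15,"rx":0,"ry":0,"rz":0},{"claw":1,"tx":0,"ty":0,"tz":0.1,"rx":0,"ry":0,"rz":0}]}' |grep -E "tcp|cont"
python3 -m inch '{"rows":[{"claw":1,"tx":0,"ty":0,"tz":0.15,"rx":0,"ry":0,"rz":0},{"claw":1,"tx":0,"ty":0,"tz":0.15,"rx":0,"ry":0,"rz":0},{"claw":1,"tx":0,"ty":0,"tz":0.15,"rx":0,"ry":0,"rz":0},{"claw":1,"tx":0,"ty":0,"tz":0.15,"rx":0,"ry":0,"rz":0},{"claw":1,"tx":0,"ty":0,"tz":0.1,"rx":0,"ry":0,"rz":0},{"claw":1,"tx":0,"ty":0,"tz":0,"rx":0,"ry":0,"rz":0}]}' |grep -E "tcp|cont"

```

```text
tcp_pos: [0.5092, -0.1558, 0.13]
contact_force: [0.1, 0.3, -0.6]
tcp_pos: [0.5087, -0.156, 0.0946]
contact_force: [0.3, 0.1, -0.3]
```

```bash
python3 -m inch '{"rows":[{"claw":1,"tx":0,"ty":0,"tz":0.06,"rx":0,"ry":0,"rz":0},{"claw":1,"tx":0,"ty":0,"tz":0.06,"rx":0,"ry":0,"rz":0},{"claw":1,"tx":0,"ty":0,"tz":0,"rx":0,"ry":0,"rz":0}]}' |grep -E "tcp|cont"
python3 -m inch '{"rows":[{"claw":1,"tx":0,"ty":0,"tz":0.06,"rx":0,"ry":0,"rz":0},{"claw":1,"tx":0,"ty":0,"tz":0.06,"rx":0,"ry":0,"rz":0},{"claw":1,"tx":0,"ty":0,"tz":0.04,"rx":0,"ry":0,"rz":0},{"claw":1,"tx":0,"ty":0,"tz":0,"rx":0,"ry":0,"rz":0}]}' |grep -E "tcp|cont"
python3 -m inch '{"rows":[{"claw":1,"tx":0,"ty":0,"tz":0.02,"rx":0,"ry":0,"rz":0},{"claw":1,"tx":0,"ty":0,"tz":0,"rx":0,"ry":0,"rz":0}]}' |grep -E "tcp|cont"
```

```text
tcp_pos: [0.5088, -0.156, 0.0889]
contact_force: [0.9, 0.3, -1.3]
tcp_pos: [0.5088, -0.156, 0.0808]
contact_force: [0.2, 0.2, -0.5]
tcp_pos: [0.5089, -0.156, 0.08]
contact_force: [-0.5, -0.2, -0.6]
```

```bash
python3 -m inch '{"rows":[{"claw":1,"tx":0,"ty":0,"tz":0.02,"rx":0,"ry":0,"rz":0},{"claw":0.23,"tx":0,"ty":0,"tz":0,"rx":0,"ry":0,"rz":0},{"claw":0.23,"tx":0,"ty":0,"tz":0,"rx":0,"ry":0,"rz":0},{"claw":0.23,"tx":0,"ty":0,"tz":0,"rx":0,"ry":0,"rz":0},{"claw":0.23,"tx":0,"ty":0,"tz":-0.2,"rx":0,"ry":0,"rz":0},{"claw":0.23,"tx":0,"ty":0,"tz":-0.5,"rx":0,"ry":0,"rz":0},{"claw":0.23,"tx":0,"ty":0,"tz":-0.5,"rx":0,"ry":0,"rz":0},{"claw":0.23,"tx":0,"ty":0,"tz":0,"rx":0,"ry":0,"rz":0}]}' |grep -vE "ee"
python3 -c "
from h import *
go(place(RK,[-.028,.055,0])[0,:2],.079,RK[2])
d=r.get_image('scene');cv2.imwrite('pics/r1.png',cv2.resize(d['pixels'][140:320,130:330],None,fx=3.3,fy=3.3)[...,::-1])"
```

```text
time: 22.82
tcp_pos: [0.5105, -0.1561, 0.1418]
contact_force: [0.7, -0.1, 0.1]
gripper_width: 0.0338
grasp_force: 0.0
t 22.825 tcp [ 0.5105 -0.1561  0.1418] shift [1.17  1.124 1.249] turn [-0.0012  0.0045  0.0002] F [ 0.7 -0.1  0.1] w 0.0338 g 0.0
```

View pics/r1.png

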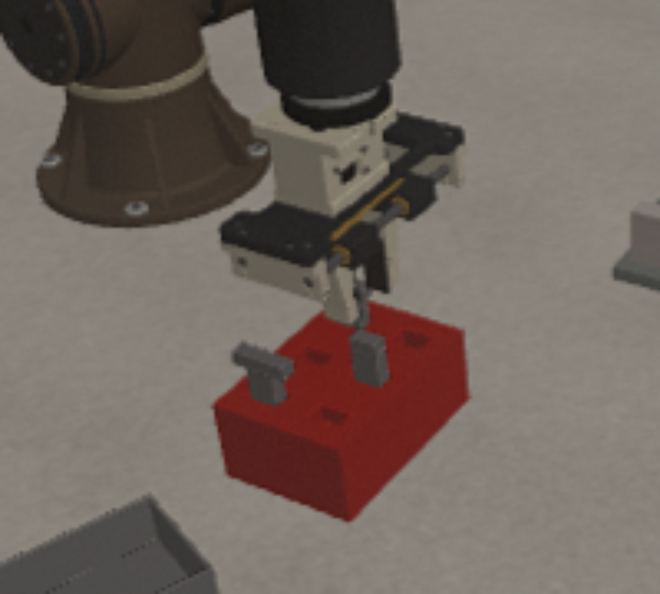

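The thin leaf stands in the far middle slot at crop (368,358). Now the mid leaf.

```bash
python3 -m inch '{"rows":[{"claw":0.23,"tx":0.3,"ty":0.3,"tz":0,"rx":0,"ry":0.004,"rz":0},{"claw":0.23,"tx":0.5,"ty":0.5,"tz":0,"rx":0,"ry":0,"rz":0},{"claw":0.23,"tx":0.37,"ty":0.32,"tz":0,"rx":0,"ry":0,"rz":0},{"claw":0.23,"tx":0,"ty":0,"tz":0,"rx":0,"ry":0,"rz":0},{"claw":0.23,"tx":0,"ty":0,"tz":0,"rx":0,"ry":0,"rz":0}]}' |grep -vE "ee"
python3 -c "
from h import *
go(place(RK,[-.028,.055,0])[0,:2],.079,RK[2])"
```

```text
time: 23.5
tcp_pos: [0.4401, -0.1141, 0.1393]
contact_force: [0.4, 0.2, 0.7]
gripper_width: 0.034
grasp_force: 0.0
t 23.5 tcp [ 0.4401 -0.1141  0.1393] shift [-0.031 -0.004  1.206] turn [-0.0002 -0.0037  0.0003] F [0.4 0.2 0.7] w 0.034 g 0.0
```

```bash
python3 -m inch '{"rows":[{"claw":0.23,"tx":-0.03,"ty":0,"tz":0.2,"rx":0,"ry":-0.004,"rz":0},{"claw":0.23,"tx":0,"ty":0,"tz":0.4,"rx":0,"ry":0,"rz":0},{"claw":0.23,"tx":0,"ty":0,"tz":0.4,"rx":0,"ry":0,"rz":0},{"claw":0.23,"tx":0,"ty":0,"tz":0.2,"rx":0,"ry":0,"rz":0},{"claw":0.23,"tx":0,"ty":0,"tz":0,"rx":0,"ry":0,"rz":0}]}' |grep -vE "ee"
python3 -m inch '{"rows":[{"claw":1,"tx":0,"ty":0,"tz":0,"rx":0,"ry":0,"rz":0},{"claw":1,"tx":0,"ty":0,"tz":0,"rx":0,"ry":0,"rz":0},{"claw":1,"tx":0,"ty":0,"tz":0,"rx":0,"ry":0,"rz":0},{"claw":1,"tx":0,"ty":0,"tz":0,"rx":0,"ry":0,"rz":0},{"claw":1,"tx":0,"ty":0,"tz":0,"rx":0,"ry":0,"rz":0},{"claw":1,"tx":0,"ty":0,"tz":0,"rx":0,"ry":0,"rz":0}]}' 40
python3 -m inch '{"rows":[{"claw":1,"tx":0,"ty":0,"tz":-0.1,"rx":0,"ry":0,"rz":0},{"claw":1,"tx":0,"ty":0,"tz":-0.3,"rx":0,"ry":0,"rz":0},{"claw":1,"tx":0,"ty":0,"tz":-0.5,"rx":0,"ry":0,"rz":0},{"claw":1,"tx":0,"ty":0,"tz":-0.7,"rx":0,"ry":0,"rz":0},{"claw":1,"tx":0,"ty":0,"tz":-0.7,"rx":0,"ry":0,"rz":0},{"claw":1,"tx":0,"ty":0,"tz":-0.4,"rx":0,"ry":0,"rz":0},{"claw":1,"tx":0,"ty":0,"tz":0,"rx":0,"ry":0,"rz":0}]}'
python3 -c "
from h import *
go(place(CL,[0,.008,0])[0,:2],.21,CL[2])"
```

```text
time: 24.12
tcp_pos: [0.4407, -0.114, 0.0783]
contact_force: [1.1, 0.0, 0.7]
gripper_width: 0.0337
grasp_force: 0.0
time: 24.88
tcp_pos: [0.4416, -0.1136, 0.0798]
ee_rot: [[-0.976, -0.217, 0.001], [-0.217, 0.976, 0.0], [-0.001, -0.0, -1.0]]
contact_force: [-0.6, 1.9, 5.4]
gripper_width: 0.0135
grasp_force: 40.0
time: 25.75
tcp_pos: [0.4418, -0.1137, 0.2156]
ee_rot: [[-0.976, -0.217, 0.003], [-0.217, 0.976, 0.0], [-0.003, -0.0, -1.0]]
contact_force: [-0.6, -1.5, -0.5]
gripper_width: 0.0135
grasp_force: 40.0
t 25.75 tcp [ 0.4418 -0.1137  0.2156] shift [-3.157  5.771  0.12 ] turn [-0.0002  0.003  -0.0142] F [-0.6 -1.5 -0.5] w 0.0135 g 40.0
```

```bash
python3 -m inch '{"rows":[{"claw":1,"tx":-0.2,"ty":0.4,"tz":0,"rx":0,"ry":0,"rz":-0.014},{"claw":1,"tx":-0.37,"ty":0.7,"tz":0,"rx":0,"ry":0,"rz":0},{"claw":1,"tx":-0.37,"ty":0.7,"tz":0,"rx":0,"ry":0,"rz":0},{"claw":1,"tx":-0.37,"ty":0.7,"tz":0,"rx":0,"ry":0,"rz":0},{"claw":1,"tx":-0.37,"ty":0.7,"tz":0,"rx":0,"ry":0,"rz":0},{"claw":1,"tx":-0.37,"ty":0.7,"tz":0,"rx":0,"ry":0,"rz":0},{"claw":1,"tx":-0.37,"ty":0.7,"tz":0,"rx":0,"ry":0,"rz":0},{"claw":1,"tx":-0.37,"ty":0.6,"tz":0,"rx":0,"ry":0,"rz":0}]}' >/dev/null
python3 -m inch '{"rows":[{"claw":1,"tx":-0.3,"ty":0.4,"tz":0,"rx":0,"ry":0,"rz":0},{"claw":1,"tx":-0.1,"ty":0.1,"tz":0.1,"rx":0,"ry":0,"rz":0},{"claw":1,"tx":0,"ty":0,"tz":0.3,"rx":0,"ry":0,"rz":0},{"claw":1,"tx":0,"ty":0,"tz":0.3,"rx":0,"ry":0,"rz":0},{"claw":1,"tx":0,"ty":0,"tz":0,"rx":0,"ry":0,"rz":0},{"claw":1,"tx":0,"ty":0,"tz":0,"rx":0,"ry":0,"rz":0}]}' >/dev/null
python3 -c "
from h import *
go(place(CL,[0,.005,0])[0,:2],.125,CL[2])"
```

```text
t 27.5 tcp [0.531  0.1999 0.1795] shift [-0.055 -0.024  1.089] turn [-0.0001  0.0002 -0.0006] F [-0.1 -0.   0.1] w 0.0136 g 40.0
```

```bash
python3 -m inch '{"rows":[{"claw":1,"tx":-0.055,"ty":-0.02,"tz":0.2,"rx":0,"ry":0,"rz":0},{"claw":1,"tx":0,"ty":0,"tz":0.3,"rx":0,"ry":0,"rz":0},{"claw":1,"tx":0,"ty":0,"tz":0.2,"rx":0,"ry":0,"rz":0},{"claw":1,"tx":0,"ty":0,"tz":0.1,"rx":0,"ry":0,"rz":0},{"claw":1,"tx":0,"ty":0,"tz":0.1,"rx":0,"ry":0,"rz":0},{"claw":1,"tx":0,"ty":0,"tz":0,"rx":0,"ry":0,"rz":0}]}' |grep -E "tcp|cont"
python3 -m inch '{"rows":[{"claw":1,"tx":0,"ty":0,"tz":0.08,"rx":0,"ry":0,"rz":0},{"claw":1,"tx":0,"ty":0,"tz":0.08,"rx":0,"ry":0,"rz":0},{"claw":1,"tx":0,"ty":-0.03,"tz":0,"rx":0,"ry":0,"rz":0},{"claw":1,"tx":0,"ty":0,"tz":0,"rx":0,"ry":0,"rz":0}]}' |grep -E "tcp|cont"
python3 -m inch '{"rows":[{"claw":1,"tx":0,"ty":-0.01,"tz":0,"rx":0,"ry":0,"rz":0},{"claw":1,"tx":0,"ty":0,"tz":0,"rx":0,"ry":0,"rz":0}]}' |grep -E "tcp|cont"
python3 -m inch '{"rows":[{"claw":1,"tx":0,"ty":-0.01,"tz":0,"rx":0,"ry":0,"rz":0},{"claw":1,"tx":0,"ty":0,"tz":0,"rx":0,"ry":0,"rz":0}]}' |grep -E "tcp|cont"
```

```text
tcp_pos: [0.5337, 0.2, 0.134]
contact_force: [0.1, -0.3, -0.5]
tcp_pos: [0.5342, 0.1984, 0.1263]
contact_force: [-0.2, -0.4, 0.4]
tcp_pos: [0.5343, 0.198, 0.1263]
contact_force: [0.6, -0.4, -1.1]
tcp_pos: [0.5343, 0.1975, 0.1262]
contact_force: [1.0, 0.3, -0.8]
```

Expected face contact is at about TCP y 0.1967.

```bash
python3 -m inch '{"rows":[{"claw":1,"tx":0,"ty":-0.01,"tz":0,"rx":0,"ry":0,"rz":0},{"claw":1,"tx":0,"ty":0,"tz":0,"rx":0,"ry":0,"rz":0}]}' |grep -E "tcp|cont"
python3 -m inch '{"rows":[{"claw":1,"tx":0,"ty":-0.01,"tz":0,"rx":0,"ry":0,"rz":0},{"claw":1,"tx":0,"ty":0,"tz":0,"rx":0,"ry":0,"rz":0}]}' |grep -E "tcp|cont"
python3 -m inch '{"rows":[{"claw":1,"tx":0,"ty":-0.01,"tz":0,"rx":0,"ry":0,"rz":0},{"claw":1,"tx":0,"ty":0,"tz":0,"rx":0,"ry":0,"rz":0}]}' |grep -E "tcp|cont"
```

```text
tcp_pos: [0.5345, 0.197, 0.1262]
contact_force: [-0.0, 1.0, -0.1]
tcp_pos: [0.5346, 0.1968, 0.1262]
contact_force: [-0.5, 2.0, 0.3]
tcp_pos: [0.5346, 0.1966, 0.1263]
contact_force: [-1.3, 4.6, 0.1]
```

```bash
python3 -m inch '{"rows":[{"claw":1,"tx":0,"ty":0.016,"tz":0.04,"rx":0,"ry":0,"rz":0},{"claw":1,"tx":0,"ty":0,"tz":0.04,"rx":0,"ry":0,"rz":0},{"claw":1,"tx":0,"ty":0,"tz":0,"rx":0,"ry":0,"rz":0}]}' |grep -E "tcp|cont"
python3 -m inch '{"rows":[{"claw":1,"tx":0,"ty":0,"tz":0.03,"rx":0,"ry":0,"rz":0},{"claw":1,"tx":0,"ty":0,"tz":0.03,"rx":0,"ry":0,"rz":0},{"claw":1,"tx":0,"ty":0,"tz":0,"rx":0,"ry":0,"rz":0}]}' |grep -E "tcp|cont"
python3 -m inch '{"rows":[{"claw":1,"tx":0,"ty":0,"tz":0.03,"rx":0,"ry":0,"rz":0},{"claw":1,"tx":0,"ty":0,"tz":0.03,"rx":0,"ry":0,"rz":0},{"claw":1,"tx":0,"ty":0,"tz":0,"rx":0,"ry":0,"rz":0}]}' |grep -E "tcp|cont"
python3 -m inch '{"rows":[{"claw":1,"tx":0,"ty":0,"tz":0.03,"rx":0,"ry":0,"rz":0},{"claw":1,"tx":0,"ty":0,"tz":0,"rx":0,"ry":0,"rz":0}]}' |grep -E "tcp|cont"
```

```text
tcp_pos: [0.5345, 0.1968, 0.1219]
contact_force: [0.2, 1.9, -1.7]
tcp_pos: [0.5344, 0.1968, 0.119]
contact_force: [-0.0, 1.0, -1.4]
tcp_pos: [0.5344, 0.1968, 0.116]
contact_force: [-0.3, 1.0, -1.7]
tcp_pos: [0.5344, 0.1968, 0.1146]
contact_force: [0.7, 0.8, -1.2]
```

```bash
python3 -m inch '{"rows":[{"claw":1,"tx":0,"ty":0,"tz":0.03,"rx":0,"ry":0,"rz":0},{"claw":1,"tx":0,"ty":0,"tz":0.03,"rx":0,"ry":0,"rz":0},{"claw":1,"tx":0,"ty":0,"tz":0,"rx":0,"ry":0,"rz":0}]}' |grep -E "tcp|cont"
python3 -m inch '{"rows":[{"claw":1,"tx":0,"ty":0,"tz":0.03,"rx":0,"ry":0,"rz":0},{"claw":1,"tx":0,"ty":0,"tz":0.03,"rx":0,"ry":0,"rz":0},{"claw":1,"tx":0,"ty":0,"tz":0,"rx":0,"ry":0,"rz":0}]}' |grep -E "tcp|cont"
python3 -m inch '{"rows":[{"claw":1,"tx":0,"ty":0,"tz":0.03,"rx":0,"ry":0,"rz":0},{"claw":1,"tx":0,"ty":0,"tz":0.03,"rx":0,"ry":0,"rz":0},{"claw":1,"tx":0,"ty":0,"tz":0,"rx":0,"ry":0,"rz":0}]}'
```

```text
tcp_pos: [0.5344, 0.1968, 0.1115]
contact_force: [-0.4, 0.9, -2.0]
tcp_pos: [0.5344, 0.1968, 0.1086]
contact_force: [0.7, 0.8, -1.8]
time: 32.5
tcp_pos: [0.5346, 0.1969, 0.1057]
ee_rot: [[-0.973, -0.231, 0.0], [-0.231, 0.973, 0.0], [-0.0, -0.0, -1.0]]
contact_force: [0.5, 0.0, -1.1]
gripper_width: 0.0142
grasp_force: 40.0
```

```bash
python3 -m inch '{"rows":[{"claw":1,"tx":0,"ty":0,"tz":0.04,"rx":0,"ry":0,"rz":0},{"claw":1,"tx":0,"ty":0,"tz":0.04,"rx":0,"ry":0,"rz":0},{"claw":1,"tx":0,"ty":0,"tz":0,"rx":0,"ry":0,"rz":0}]}' |grep -E "tcp|cont"
python3 -m inch '{"rows":[{"claw":1,"tx":0,"ty":0,"tz":0.04,"rx":0,"ry":0,"rz":0},{"claw":1,"tx":0,"ty":0,"tz":0.04,"rx":0,"ry":0,"rz":0},{"claw":1,"tx":0,"ty":0,"tz":0.04,"rx":0,"ry":0,"rz":0},{"claw":1,"tx":0,"ty":0,"tz":0.04,"rx":0,"ry":0,"rz":0},{"claw":1,"tx":0,"ty":0,"tz":0,"rx":0,"ry":0,"rz":0}]}' |grep -E "tcp|cont"
python3 -m inch '{"rows":[{"claw":1,"tx":0,"ty":0,"tz":0.04,"rx":0,"ry":0,"rz":0},{"claw":1,"tx":0,"ty":0,"tz":0.04,"rx":0,"ry":0,"rz":0},{"claw":1,"tx":0,"ty":0,"tz":0,"rx":0,"ry":0,"rz":0}]}'
```

```text
tcp_pos: [0.5349, 0.197, 0.1018]
contact_force: [0.8, -0.4, 1.9]
tcp_pos: [0.5344, 0.1968, 0.0933]
contact_force: [1.2, -0.4, -0.4]
time: 33.88
tcp_pos: [0.5344, 0.1968, 0.0894]
ee_rot: [[-0.973, -0.231, -0.0], [-0.231, 0.973, -0.0], [0.0, -0.0, -1.0]]
contact_force: [0.9, 0.7, 0.9]
gripper_width: 0.0139
grasp_force: 40.0
```

```bash
python3 -m inch '{"rows":[{"claw":1,"tx":0,"ty":0,"tz":0.04,"rx":0,"ry":0,"rz":0},{"claw":1,"tx":0,"ty":0,"tz":0,"rx":0,"ry":0,"rz":0}]}' |grep -E "tcp|cont"
python3 -m inch '{"rows":[{"claw":1,"tx":0,"ty":0,"tz":0.024,"rx":0,"ry":0,"rz":0},{"claw":1,"tx":0,"ty":0,"tz":0,"rx":0,"ry":0,"rz":0}]}' |grep -E "tcp|cont"
```

```text
tcp_pos: [0.5344, 0.1969, 0.0875]
contact_force: [1.7, 0.0, 1.7]
tcp_pos: [0.5346, 0.1969, 0.0868]
contact_force: [-0.6, -0.2, 5.5]
```

```bash
python3 -m inch '{"rows":[{"claw":1,"tx":0,"ty":0,"tz":-0.04,"rx":0,"ry":0,"rz":0},{"claw":1,"tx":0,"ty":0,"tz":-0.04,"rx":0,"ry":0,"rz":0}]}' |grep -E "tcp|cont"
python3 -m inch '{"rows":[{"claw":1,"tx":0,"ty":0,"tz":-0.06,"rx":0,"ry":0,"rz":0}]}' |grep -E "tcp|cont"
```

```text
tcp_pos: [0.5335, 0.1966, 0.0895]
contact_force: [-0.2, 1.1, -6.6]
tcp_pos: [0.5334, 0.1965, 0.0926]
contact_force: [0.0, 1.6, -7.9]
```

```bash
python3 -m inch '{"rows":[{"claw":1,"tx":0,"ty":0,"tz":0,"rx":0,"ry":0,"rz":0},{"claw":1,"tx":0,"ty":0,"tz":0,"rx":0,"ry":0,"rz":0}]}' |grep -E "tcp|cont|grip|time"
python3 -m inch '{"rows":[{"claw":1,"tx":0,"ty":0,"tz":-0.02,"rx":0,"ry":0,"rz":0},{"claw":1,"tx":0,"ty":0,"tz":0,"rx":0,"ry":0,"rz":0}]}' |grep -E "tcp|cont"
python3 -m inch '{"rows":[{"claw":1,"tx":0,"ty":0,"tz":0.04,"rx":0,"ry":0,"rz":0},{"claw":1,"tx":0,"ty":0,"tz":0.04,"rx":0,"ry":0,"rz":0}]}' |grep -E "tcp|cont"
```

```text
time: 35.0
tcp_pos: [0.5337, 0.1966, 0.0932]
contact_force: [-2.2, 1.1, -5.0]
gripper_width: 0.0138
tcp_pos: [0.5342, 0.1967, 0.0944]
contact_force: [-2.2, 0.8, -5.6]
tcp_pos: [0.5358, 0.1972, 0.0917]
contact_force: [-0.3, -1.3, 4.3]
```

Drag seems to show on withdrawal, so I'll measure it in motion in both directions.

```bash
U(){ grep -E "tcp|cont"|tr '\n' ' ';echo; }
python3 -m inch '{"rows":[{"claw":1,"tx":0,"ty":0,"tz":0.04,"rx":0,"ry":0,"rz":0}]}'|U
python3 -m inch '{"rows":[{"claw":1,"tx":0,"ty":0,"tz":0,"rx":0,"ry":0,"rz":0},{"claw":1,"tx":0,"ty":0,"tz":0,"rx":0,"ry":0,"rz":0}]}'|U
python3 -m inch '{"rows":[{"claw":1,"tx":0,"ty":0,"tz":-0.05,"rx":0,"ry":0,"rz":0}]}'|U
python3 -m inch '{"rows":[{"claw":1,"tx":0,"ty":0,"tz":-0.05,"rx":0,"ry":0,"rz":0}]}'|U
python3 -m inch '{"rows":[{"claw":1,"tx":0,"ty":0,"tz":-0.05,"rx":0,"ry":0,"rz":0}]}'|U
python3 -m inch '{"rows":[{"claw":1,"tx":0,"ty":0,"tz":-0.05,"rx":0,"ry":0,"rz":0}]}'|U
python3 -m inch '{"rows":[{"claw":1,"tx":0,"ty":0,"tz":-0.05,"rx":0,"ry":0,"rz":0}]}'|U
python3 -m inch '{"rows":[{"claw":1,"tx":0,"ty":0,"tz":0,"rx":0,"ry":0,"rz":0},{"claw":1,"tx":0,"ty":0,"tz":0,"rx":0,"ry":0,"rz":0}]}'|U
```

```text
tcp_pos: [0.5359, 0.1972, 0.0894] contact_force: [0.8, -0.5, 4.4] 
tcp_pos: [0.5355, 0.1972, 0.089] contact_force: [3.9, -1.0, 2.0] 
tcp_pos: [0.5342, 0.1968, 0.0904] contact_force: [2.2, 0.3, -5.8] 
tcp_pos: [0.5334, 0.1966, 0.0926] contact_force: [0.7, 1.9, -6.3] 
tcp_pos: [0.5333, 0.1965, 0.0952] contact_force: [-0.4, 1.0, -6.9] 
tcp_pos: [0.5336, 0.1966, 0.098] contact_force: [-0.0, 0.3, -7.3] 
tcp_pos: [0.5339, 0.1967, 0.1008] contact_force: [-0.5, -0.4, -6.0] 
tcp_pos: [0.5342, 0.1967, 0.1012] contact_force: [-3.0, -0.4, -1.5]
```

```bash
U(){ grep -E "tcp|cont"|tr '\n' ' ';echo; }
python3 -m inch '{"rows":[{"claw":1,"tx":0,"ty":0,"tz":-0.05,"rx":0,"ry":0,"rz":0},{"claw":1,"tx":0,"ty":0,"tz":-0.05,"rx":0,"ry":0,"rz":0}]}'|U
python3 -m inch '{"rows":[{"claw":1,"tx":0,"ty":0,"tz":-0.05,"rx":0,"ry":0,"rz":0}]}'|U
python3 -m inch '{"rows":[{"claw":1,"tx":0,"ty":0,"tz":-0.05,"rx":0,"ry":0,"rz":0}]}'|U
python3 -m inch '{"rows":[{"claw":1,"tx":0,"ty":0,"tz":-0.05,"rx":0,"ry":0,"rz":0}]}'|U
python3 -m inch '{"rows":[{"claw":1,"tx":0,"ty":0,"tz":-0.05,"rx":0,"ry":0,"rz":0}]}'|U
python3 -m inch '{"rows":[{"claw":1,"tx":0,"ty":0,"tz":-0.05,"rx":0,"ry":0,"rz":0}]}'|U
python3 -m inch '{"rows":[{"claw":1,"tx":0,"ty":0,"tz":0,"rx":0,"ry":0,"rz":0},{"claw":1,"tx":0,"ty":0,"tz":0,"rx":0,"ry":0,"rz":0}]}'|U
```

```text
tcp_pos: [0.5347, 0.1969, 0.1062] contact_force: [-0.6, 0.8, -2.6] 
tcp_pos: [0.5355, 0.1973, 0.1095] contact_force: [0.2, -1.2, 0.1] 
tcp_pos: [0.5353, 0.1972, 0.112] contact_force: [0.0, -0.2, -1.7] 
tcp_pos: [0.5349, 0.197, 0.1142] contact_force: [0.2, 0.2, -0.2] 
tcp_pos: [0.5347, 0.197, 0.1164] contact_force: [-0.2, 0.3, -0.5] 
tcp_pos: [0.5345, 0.1969, 0.1187] contact_force: [0.1, -0.5, -1.6] 
tcp_pos: [0.5345, 0.1969, 0.1184] contact_force: [1.1, 0.2, 0.4]
```

Drag of about 5 N appears both ways while the blade tip is below 34 mm and vanishes above it, so the jaw is gripping the mid leaf. The late engagement height puts the gap at about 6–7.8 mm, which means the thin leaf really was free. I'll push mid back down to the floor.

```bash
U(){ grep -E "tcp|cont"|tr '\n' ' ';echo; }
python3 -m inch '{"rows":[{"claw":1,"tx":0,"ty":0,"tz":0.05,"rx":0,"ry":0,"rz":0},{"claw":1,"tx":0,"ty":0,"tz":0.05,"rx":0,"ry":0,"rz":0},{"claw":1,"tx":0,"ty":0,"tz":0.05,"rx":0,"ry":0,"rz":0},{"claw":1,"tx":0,"ty":0,"tz":0.05,"rx":0,"ry":0,"rz":0}]}'|U
python3 -m inch '{"rows":[{"claw":1,"tx":0,"ty":0,"tz":0.05,"rx":0,"ry":0,"rz":0}]}'|U
python3 -m inch '{"rows":[{"claw":1,"tx":0,"ty":0,"tz":0.05,"rx":0,"ry":0,"rz":0}]}'|U
python3 -m inch '{"rows":[{"claw":1,"tx":0,"ty":0,"tz":0.05,"rx":0,"ry":0,"rz":0}]}'|U
python3 -m inch '{"rows":[{"claw":1,"tx":0,"ty":0,"tz":0.05,"rx":0,"ry":0,"rz":0}]}'|U
python3 -m inch '{"rows":[{"claw":1,"tx":0,"ty":0,"tz":0.05,"rx":0,"ry":0,"rz":0}]}'|U
python3 -m inch '{"rows":[{"claw":1,"tx":0,"ty":0,"tz":0.05,"rx":0,"ry":0,"rz":0},{"claw":1,"tx":0,"ty":0,"tz":0.05,"rx":0,"ry":0,"rz":0}]}'|U
python3 -m inch '{"rows":[{"claw":1,"tx":0,"ty":0,"tz":0,"rx":0,"ry":0,"rz":0},{"claw":1,"tx":0,"ty":0,"tz":0,"rx":0,"ry":0,"rz":0}]}'|U
```

```text
tcp_pos: [0.5345, 0.1969, 0.1083] contact_force: [0.2, 0.1, -0.9] 
tcp_pos: [0.5345, 0.1969, 0.1059] contact_force: [-0.8, -0.4, 3.6] 
tcp_pos: [0.5349, 0.197, 0.1039] contact_force: [-0.6, -0.4, 5.2] 
tcp_pos: [0.535, 0.197, 0.1015] contact_force: [0.4, -1.1, 5.1] 
tcp_pos: [0.5349, 0.197, 0.0988] contact_force: [0.1, -0.5, 4.0] 
tcp_pos: [0.5348, 0.197, 0.0961] contact_force: [0.5, 0.5, 4.4] 
tcp_pos: [0.5345, 0.1969, 0.0909] contact_force: [0.3, -0.7, 4.2] 
tcp_pos: [0.5344, 0.1969, 0.0906] contact_force: [2.0, -0.0, -1.5]
```

```bash
U(){ grep -E "tcp|cont|time"|tr '\n' ' ';echo; }
python3 -m inch '{"rows":[{"claw":1,"tx":0,"ty":0,"tz":0.04,"rx":0,"ry":0,"rz":0},{"claw":1,"tx":0,"ty":0,"tz":0.03,"rx":0,"ry":0,"rz":0}]}'|U
python3 -m inch '{"rows":[{"claw":1,"tx":0,"ty":0,"tz":0.02,"rx":0,"ry":0,"rz":0}]}'|U
python3 -m inch '{"rows":[{"claw":1,"tx":0,"ty":0,"tz":0.01,"rx":0,"ry":0,"rz":0},{"claw":1,"tx":0,"ty":0,"tz":0,"rx":0,"ry":0,"rz":0}]}'|U
```

```text
time: 39.75 tcp_pos: [0.5345, 0.1969, 0.0876] contact_force: [0.1, -0.1, 4.5] 
time: 39.88 tcp_pos: [0.5346, 0.1969, 0.0867] contact_force: [-2.2, -1.9, 11.8] 
time: 40.12 tcp_pos: [0.5346, 0.1969, 0.0868] contact_force: [-2.5, -1.1, 9.9]
```

On the floor with about 10 N of push. Next I'll release and rise straight up.

```bash
python3 -m inch '{"rows":[{"claw":0.5,"tx":0,"ty":0,"tz":0,"rx":0,"ry":0,"rz":0},{"claw":0.23,"tx":0,"ty":0,"tz":0,"rx":0,"ry":0,"rz":0},{"claw":0.23,"tx":0,"ty":0,"tz":0,"rx":0,"ry":0,"rz":0},{"claw":0.23,"tx":0,"ty":0,"tz":0,"rx":0,"ry":0,"rz":0},{"claw":0.23,"tx":0,"ty":0,"tz":-0.2,"rx":0,"ry":0,"rz":0},{"claw":0.23,"tx":0,"ty":0,"tz":-0.5,"rx":0,"ry":0,"rz":0},{"claw":0.23,"tx":0,"ty":0,"tz":-0.7,"rx":0,"ry":0,"rz":0},{"claw":0.23,"tx":0,"ty":0,"tz":-0.7,"rx":0,"ry":0,"rz":0}]}'
python3 -m inch '{"rows":[{"claw":0.23,"tx":0,"ty":0,"tz":-0.7,"rx":0,"ry":0,"rz":0},{"claw":0.23,"tx":0,"ty":0,"tz":-0.4,"rx":0,"ry":0,"rz":0},{"claw":0.23,"tx":0,"ty":0,"tz":0,"rx":0,"ry":0,"rz":0},{"claw":0.23,"tx":0,"ty":0,"tz":0,"rx":0,"ry":0,"rz":0}]}'|grep -E "time|tcp"
python3 -c "
from h import *
d=r.get_image('scene');cv2.imwrite('pics/f1.png',cv2.resize(d['pixels'][130:340,130:410],None,fx=2.8,fy=2.8)[...,::-1])"
```

```text
time: 41.12
tcp_pos: [0.5345, 0.1968, 0.1928]
ee_rot: [[-0.973, -0.231, 0.0], [-0.231, 0.973, 0.0], [-0.0, 0.0, -1.0]]
contact_force: [0.6, 0.2, 0.3]
gripper_width: 0.0336
grasp_force: 0.0
time: 41.62
tcp_pos: [0.5341, 0.1967, 0.2457]
```

View pics/f1.png

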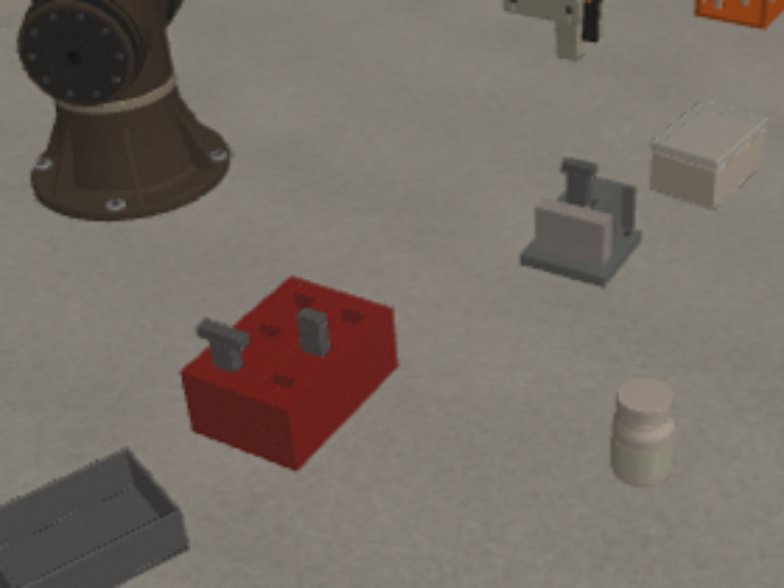

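The mid leaf stands in the clamp at crop (578,185). Thin is in the far middle slot (313,332), thick is untouched (222,345), and the jar, tray and tip box are where they were.

```bash
python3 -c "
from plant import r
print(r.close_job())"
```

```text
the job is handed in; nothing more can be done
None
```

The job is handed in: the thin leaf (5 mm) slipped in freely and stands in the far row, and the middle leaf (8 mm) bound with about 5 N of drag and was left gripped at the slot bottom, so the gap is between 5 and 8 mm; the thick leaf, jar, tray and tip box were not touched.

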